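Set a telescopic machine leg to length and close its cam lever while holding it

TASK

Take the upright foot plate of the telescopic leg in the jig, on the pointer's side of the black cam lever, and draw it out against its spring until the scribed line on the plate is in line with the pointer on the jig's scale. Only then, keeping the plate held at that length, slide your grip sideways along it so that your fingers push the cam lever away from the pointer, right over to its closed stop. Finish while still holding the leg at the mark with the lever closed (do not let go), and leave the pointer and the other things on the bench as they are.

Things in the scene. Friction and masses are not known exactly. Their poses are not given: they have to be found in the camera images.
- jig: Leg jig fixed to the bench: aluminium base 400 x 200 x 12 mm. Origin: on the bench, mid base, under the lever pivot. x: the way the leg slides out; y: left of that; z up. In this frame: dark collar x -20 to 20, y -28 to 28, 96 mm high, with a stop pin to 118 mm; lying tube and saddles at x -195 to 0, up to 68 mm high.
- foot_top (a point): Mid top edge of the upright aluminium foot plate on the leg's 20 mm rod (rod's top 55 mm above the bench). Plate: 12 mm thick (jig x), 130 wide (jig y -65 to 65), 23 to 98 mm above the bench; this point is 98 mm up, on the line scribed mid-thickness. Grip near the top, a finger on each broad face, fingertips above the rod so that they can slide along. Axes as jig.
- pointer_tip (a point): Tip of the small steel pointer blade (3 mm thick, 32 mm above the bench) standing on a low track on the jig's base just beyond the -y end of the foot plate (jig y = -67 mm); axes as the jig's. The leg is at the mark when foot_top has the same jig x as this tip. Nothing of the pointer is higher than 35 mm.
- leg (a joint): How far the leg is drawn out, in m: 0 retracted (the start; plate middle then at jig x = 75 mm) to 0.08. A spring pulls it back with about 3 N at 0 and 6 N at 0.07; let go, it returns.
- pointer (a joint): Where the pointer stands on its track, in m (0.03 to 0.06 at the start, stiff to move): the leg is at the mark when joint leg equals this value.
- lever (a joint): Angle of the cam lever in rad, about the vertical pivot on the collar: 0 points along the jig's +x, over the middle of the leg; positive swings towards the jig's +y. It starts open, -0.06 to 0.06, and is closed at its stop at 0.42. Stiff (about 0.22 N m, so 2 to 3 N at the foot plate), stays where it is left.
- lever_pivot (a point): On the lever's pivot axis, 111 mm above the bench, straight above the jig's origin.
- lever_tip (a point): Free end of the lever. The lever is a black level bar 14 mm wide and 14 mm high, 150 mm long from the pivot, its underside 104 mm above the bench: it passes over the foot plate's top with 6 mm to spare. To close it the hand holds the plate on the -y side of the lever and pushes it to +y.
- cleaner: White bottle, 60 mm across, 150 mm tall, standing beside the jig; leave alone. Origin under its middle.
- bin: Green open bin 150 x 100 x 65 mm beside the jig; leave alone. Origin under its middle.
- flange: Turned steel flange, foot 80 mm across, 50 mm tall, beside the jig; leave alone. Origin under its middle.

How it is judged:
By the outcome, as a careful person would: the job done as asked, in the order asked, and still so for the second after the job is handed in, while the arm keeps its last pose, push and grip.
It also fails if it takes over 42 s, if anything falls off the work surface, if the arm or the gripper's body presses on something with over 40 N, if the wrist force passes 120 N, or if a joint passes its speed limit or range.

ROBOT

A 7-joint arm with a two-finger parallel gripper is mounted at the origin on the work surface. World frame = base frame: x ahead of the robot, y to its left, z up, the work surface at z = 0. Lengths are in m, angles in rad, forces in N, time in s.
With the tool pointing down it reaches from about 0.425 to 1.025 m from the base axis. Payload 9.4 kg.
Tool frame: the origin (TCP) lies at the centre of the arm's flange, where the gripper is bolted on; the fingertips stand 186 mm ahead of it and the grasp point (between the pads) lies 167 mm ahead of it (robot.nose_length is the distance from the TCP to the fingertips, in m); z points along the fingers, y is the line along which they close (so a half turn about z gives the same grasp; the last joint's range is limited). The gripper opens to 93 mm and grips with 3 to 60 N. Pads are 15 mm wide; open, the fingers measure 128 mm over their backs; the gripper's body (75 mm by 188 mm) begins 65 mm behind the grasp point.
Start: joints at [1.217, 0.599, -0.003, 1.599, 0.002, 0.943, -0.08], TCP at [0.198, -0.697, 0.405] pointing down, gripper open.
Joint ranges: [-2.57, 2.57], [-0.35, 1.97], [-1.29, 1.29], [0.11, 2.56], [-1.05, 4.19], [0.11, 1.86], [-2.63, 2.63]. Speed limits (rad/s): [2.22, 2.22, 3.01, 3.01, 3.14, 3.14, 3.14].

INTERFACE

Orientations are given as a unit quaternion [w, x, y, z].
In Python, from bench import robot gives the robot as it stands.
- The arm moves only by the shell command python3 -m pendant 'ROWS' [OPENING] [FORCE]. ROWS is JSON, a list of rows, each an object with "slide": the shift along the tool's x, y, z in cm, a list of three; "yaw": the turn about the tool's z in degrees. In form: [{"slide": [x, y, z], "yaw": yaw}, ...]. A call has 1 to 20 rows; each row shifts and turns the commanded pose from where the row before left it, along the tool's axes as they then stand; what a row does not reach is not made up. A row lasts 1/8 s, in which the tool goes at most 62.5 mm and 10.7 degrees, less where a joint would pass 70% of its speed; a pose out of reach is approached as far as the arm can. A call with a gripper value outside its range is refused whole. OPENING is the opening, from 0 (shut) to 1 (fully open), set as the call begins (- or left out, the last holds). The fingers move at their own pace and stop on an object; FORCE is the grip in N (left out, the last holds). Time passes only in rows, so rows that do not move let the fingers close. It gives the time, the measured TCP pose, the force, the opening and the grip force at its end, in the units of the state.
- robot.sense(): the state, without advancing time (a new reading comes with each control period).
- robot.get_image(name): name is "side" or "top"; returns a dict with "image" (480x640x3 uint8, red, green, blue), "depth" (480x640 float32, m along the optical axis (not along the pixel's ray), 0 where there is no reading), "fx", "fy", "cx", "cy" (pixels), "R" (3x3) and "t" (3): a world point X has camera coordinates R X + t. Camera axes: x right, y down, z forward; pixel columns grow to the right and rows downward; lengths in m; the calibration is good to about 2 mm. A picture is of the moment at which its call begins.
- robot.finish_job(): hands the job in; it is judged then, once.
The state is a dict: "clock": time; "joint_pos": joint angles; "qd": joint speeds; "tau": joint torques, N m; "position": TCP position; "tcp_rot": TCP orientation; "wrist_force": force on the tool from outside, world axes, zero at the start; "moment": the same for the moment, N m; "opening": finger opening in m; "finger_force": force on a finger pad.
Only numpy, scipy, OpenCV 4.12 (cv2) and the standard library are available. Lean on these libraries where they do the work, as an engineer would, in place of code of your own. Each camera call takes 0.05 s, during which the arm holds its last target. There are 200 camera calls.

## Working session

There is one attempt and no reset: what is moved stays moved. The work goes in short steps, Python scripts to look and compute and a shell command to move; the robot and the scene stay as the last step left them, time stands still between calls to the robot, and variables do not carry over. Pictures are saved under pics/ and viewed, at most 10 in all, crops included, and the job is handed in when it is done.

```bash
mkdir -p pics; ls; cat > h.py <<'E'
import numpy as np,cv2
from bench import robot
def shot(n,save):
    d=robot.get_image(n); cv2.imwrite('pics/'+save+'.png',d['image'][:,:,::-1]); np.savez('pics/'+save+'.npz',**{k:np.asarray(v) for k,v in d.items()}); return d
def load(s): return dict(np.load('pics/'+s+'.npz'))
def proj(d,X):
    c=np.atleast_2d(X)@d['R'].T+d['t']; return np.c_[d['fx']*c[:,0]/c[:,2]+d['cx'],d['fy']*c[:,1]/c[:,2]+d['cy']]
def ray(d,u,v):
    r=np.array([(u-d['cx'])/d['fx'],(v-d['cy'])/d['fy'],1.]); return -d['R'].T@d['t'], d['R'].T@r
def atz(d,u,v,z):
    o,r=ray(d,u,v); return o+r*(z-o[2])/r[2]
def dep(d,u,v):
    o,r=ray(d,u,v); return o+r*d['depth'][int(round(v)),int(round(u))]
def tri(pairs):
    A=np.zeros((3,3));b=np.zeros(3)
    for d,u,v in pairs:
        o,r=ray(d,u,v); r/=np.linalg.norm(r); P=np.eye(3)-np.outer(r,r); A+=P;b+=P@o
    return np.linalg.solve(A,b)
E
python3 - <<'E'
from h import *
for n in('top','side'):
    d=shot(n,n+'0'); o,r=ray(d,320,240); print(n,o,r,d['fx'])
s=robot.sense(); print(s['clock'],s['position'],s['tcp_rot'],s['wrist_force'],s['opening'])
E
```

```text
pics
top [0.34607522 0.0145537  1.08684984] [ 0.11456471  0.01335921 -0.99338032] 582.341265675283
side [ 0.14929859 -0.95106644  0.75639894] [ 0.28125946  0.80451933 -0.52318765] 600.1468442272867
0.1 [ 0.19809539 -0.69723709  0.40397557] [-6.47513403e-04  9.90430252e-01  1.38012569e-01 -1.64055959e-04] [ 0.34272345 -0.02589726 -0.38996426] 0.0928557046441755
```

View pics/top0.png

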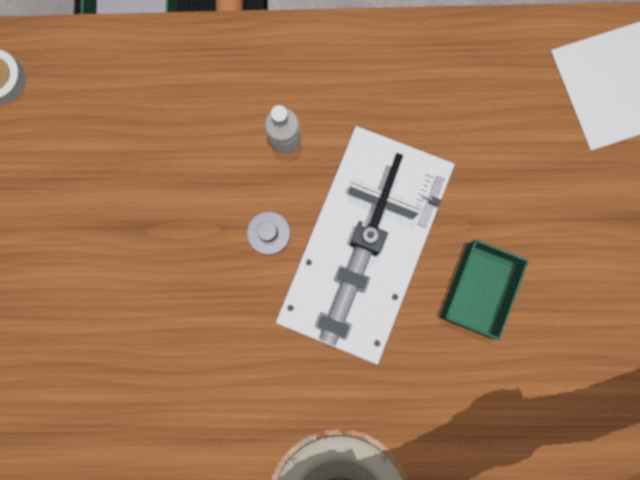

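View pics/side0.png

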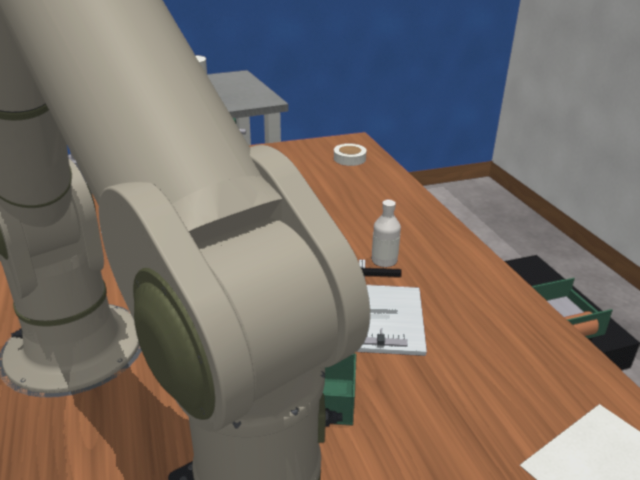

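The top view shows the whole jig: base corners at about (356,127), (454,163), (378,363) and (277,322), lever tip at (399,155), plate from about (351,187) to (417,212), pointer near (433,200). In the side view the arm hides most of the jig. I'll enlarge the relevant areas.

```bash
python3 - <<'E'
from h import *
a=cv2.imread('pics/top0.png')[140:250,340:460]; b=cv2.imread('pics/side0.png')[255:355,340:440]
cv2.imwrite('pics/c1.png',cv2.resize(a,None,fx=5,fy=5,interpolation=cv2.INTER_CUBIC))
cv2.imwrite('pics/c2.png',cv2.resize(b,None,fx=6,fy=6,interpolation=cv2.INTER_CUBIC))
d=load('top0')
for p in [(356,127),(454,163),(378,363),(277,322)]: print(atz(d,*p,.012), dep(d,p[0]*.97+365*.03,p[1]*.97+244*.03))
E
```

```text
[ 0.68515789 -0.04290556  0.012     ] [ 0.67780769 -0.04317605  0.0134848 ]
[ 0.61140539 -0.22543337  0.012     ] [ 0.60637506 -0.21981442  0.01387953]
[ 0.24449008 -0.07224341  0.012     ] [ 0.2509435  -0.07161451  0.01329196]
[0.32054895 0.11001395 0.012     ] [0.32473416 0.10504303 0.01328232]
```

View pics/c1.png

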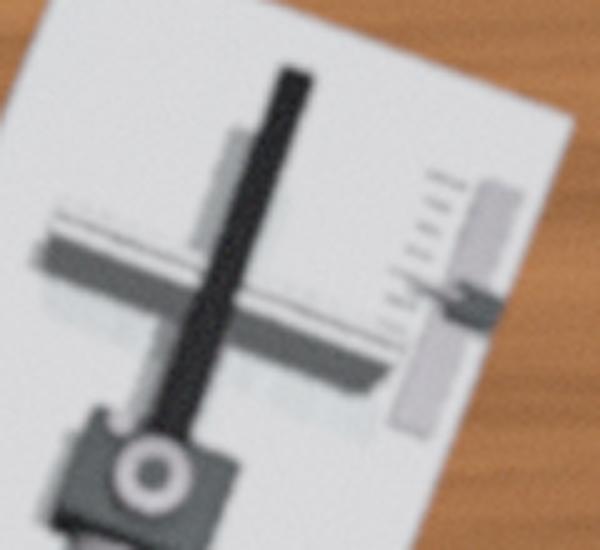

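View pics/c2.png

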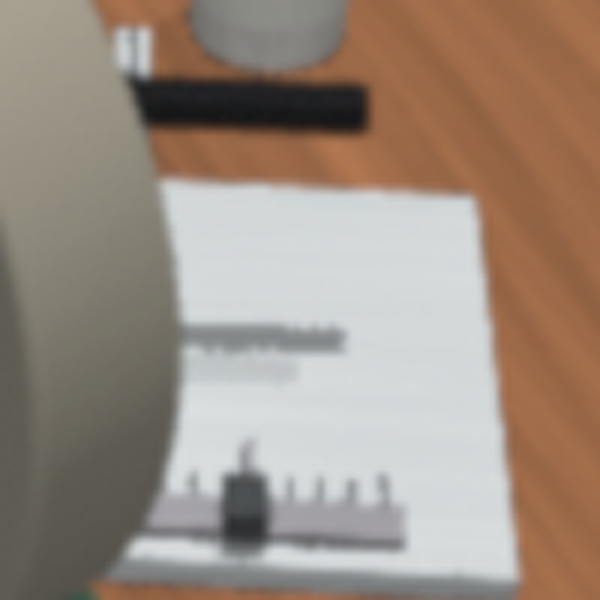

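Top crop: pointer tip at about px (421.0,195.0), plate top edge running from (351,184.4) to (420,211.6), lever tip at (399,154), pivot at (370.6,235). Side crop: pointer tip at about px (381.3,328.7), lever end at about (401,271); the plate is hidden behind the arm.

```bash
cat >> h.py <<'E'
def jig2w(p,X):
    c,s=np.cos(p[2]),np.sin(p[2]); X=np.atleast_2d(X); return np.c_[p[0]+c*X[:,0]-s*X[:,1],p[1]+s*X[:,0]+c*X[:,1],X[:,2]]
def w2jig(p,X):
    c,s=np.cos(p[2]),np.sin(p[2]); x,y=X[0]-p[0],X[1]-p[1]; return np.array([c*x+s*y,-s*x+c*y,X[2]])
E
python3 - <<'E'
from h import *
from scipy.optimize import least_squares
d=load('top0'); s=load('side0')
J=np.array([[.2,.1,.012],[.2,-.1,.012],[-.2,-.1,.012],[-.2,.1,.012]])
# refine base outline: white-ish (low saturation) mask + minAreaRect
hsv=cv2.cvtColor(d['image'],cv2.COLOR_RGB2HSV); m=((hsv[:,:,1]<40)&(hsv[:,:,2]>150)).astype(np.uint8)
m[:120]=0;m[370:]=0;m[:,:275]=0;m[:,470:]=0
m=cv2.morphologyEx(m,cv2.MORPH_CLOSE,np.ones((9,9)))
cs=max(cv2.findContours(m,0,2)[0],key=cv2.contourArea); q=cv2.approxPolyDP(cv2.convexHull(cs),6,True)[:,0]; print(q.tolist())
U=np.array([(356,127),(454,163),(378,363),(277,322)],float)
f=lambda p:(proj(d,jig2w(p,J))-U).ravel()
r=least_squares(f,[.46,-.06,-.4]); p=r.x; print('jig',p,np.degrees(p[2]),r.fun.round(1))
np.save('jig.npy',p)
print('pivot',w2jig(p,atz(d,370.6,235,.118)))
T=tri([(d,421,195),(s,381.3,328.7)]); print('ptr tri',T,w2jig(p,T),w2jig(p,atz(d,421,195,.032)),w2jig(p,atz(s,381.3,328.7,.032)))
for u in [(351,184.4),(420,211.6)]: print('plate',w2jig(p,atz(d,*u,.098)))
Lt=tri([(d,399,154),(s,401,270)]); print('lever',w2jig(p,Lt),w2jig(p,atz(d,399.3,154.5,.118)))
print('pred ftop',proj(d,jig2w(p,[[.075,.065,.098],[.075,-.065,.098],[.115,-.067,.032]])))
print('depth near plate',[w2jig(p,dep(d,*u)).round(4).tolist() for u in [(356,187),(366,190.5),(395,202),(405,206),(413,209)]])
E
```

```text
[[356, 126], [454, 164], [376, 364], [276, 322]]
jig [ 0.46557726 -0.0576436  -0.39506908] -22.63579072079416 [-0.4 -1.8  0.8 -0.2  0.4  1.1 -0.9  0.6]
pivot [-9.20839152e-04  3.76421365e-05  1.18000000e-01]
ptr tri [ 0.55054755 -0.15994562  0.02189981] [ 0.11779821 -0.061719    0.02189981] [ 0.11431516 -0.06103571  0.032     ] [ 0.1179102  -0.07349158  0.032     ]
plate [0.07166439 0.06279856 0.098     ]
plate [ 0.07079138 -0.06446485  0.098     ]
lever [0.14984662 0.00523796 0.11231138] [0.14585169 0.00440721 0.118     ]
pred ftop [[350.51602221 182.18009036]
 [421.15515868 209.46046274]
 [424.18493447 195.83288466]]
depth near plate [[0.0699, 0.053, 0.101], [0.0708, 0.0348, 0.0997], [0.0703, -0.0187, 0.0999], [0.0697, -0.037, 0.1015], [0.07, -0.0515, 0.1008]]
```

```bash
cat >> h.py <<'E'
def delta(jx,jy,z,p=None):
    """needed tool-frame shift (cm) and yaw (deg) to bring the grasp point to jig (jx,jy), height z, tool y along jig x"""
    from scipy.spatial.transform import Rotation as Ro
    p=np.load('jig.npy') if p is None else p
    s=robot.sense(); w,x,y,zz=s['tcp_rot']; R=Ro.from_quat([x,y,zz,w]).as_matrix()
    tgt=jig2w(p,[[jx,jy,z]])[0]; g=s['position']+.167*R[:,2]
    a=np.arctan2(R[1,1],R[0,1]); e=-np.degrees((p[2]-a+np.pi/2)%np.pi-np.pi/2)
    print('t',round(s['clock'],2),'grasp jig mm',(w2jig(p,g)*1e3).round(1),'shift cm',(R.T@(tgt-g)*100).round(2),'yaw',round(e,2),'tilt',R[:,2].round(3),'F',np.round(s['wrist_force'],1),'open',round(s['opening'],4),'ff',np.round(s['finger_force'],1))
E
python3 -c "
from h import *
delta(.075,-.038,.235)"
```

```text
t 0.1 grasp jig mm [  -0.9 -693.1  237. ] shift cm [ 46.72 -46.54   0.25] yaw -51.5 tilt [-0.001  0.001 -1.   ] F [ 0.3 -0.  -0.4] open 0.0929 ff 0.0
```

```bash
python3 -m pendant '[{"slide":[2.9,-2.9,0],"yaw":0},{"slide":[2.9,-2.9,0],"yaw":0},{"slide":[2.9,-2.9,0],"yaw":0},{"slide":[2.9,-2.9,0],"yaw":0},{"slide":[2.9,-2.9,0],"yaw":0},{"slide":[2.9,-2.9,0],"yaw":0},{"slide":[2.9,-2.9,0],"yaw":0},{"slide":[2.9,-2.9,0],"yaw":0},{"slide":[2.9,-2.9,0],"yaw":0},{"slide":[2.9,-2.9,0],"yaw":0},{"slide":[2.9,-2.9,0],"yaw":0},{"slide":[2.9,-2.9,0],"yaw":0},{"slide":[2.9,-2.9,0],"yaw":0},{"slide":[2.9,-2.9,0],"yaw":0},{"slide":[2.9,-2.9,0],"yaw":0},{"slide":[2.9,-2.9,0],"yaw":0}]' 0.5 && python3 -m pendant '[{"slide":[0,0,0],"yaw":-8.5},{"slide":[0,0,0],"yaw":-8.5},{"slide":[0,0,0],"yaw":-8.5},{"slide":[0,0,0],"yaw":-8.5},{"slide":[0,0,0],"yaw":-8.5},{"slide":[0,0,0],"yaw":-8.5},{"slide":[0,0,0],"yaw":0}]' ; python3 - <<'E'
from h import *
delta(.075,-.038,.082)
shot('side','side1'); shot('top','top1')
a=cv2.imread('pics/side1.png')[220:370,280:440]
cv2.imwrite('pics/c3.png',cv2.resize(a,None,fx=5,fy=4,interpolation=cv2.INTER_CUBIC))
E
```

```text
clock: 2.1
position: [0.5181, -0.123, 0.4045]
tcp_rot: [-0.0, 0.99, 0.138, -0.0]
wrist_force: [1.3, 0.2, -0.6]
opening: 0.0471
finger_force: 0.0
clock: 2.98
position: [0.5175, -0.1245, 0.4045]
tcp_rot: [-0.0, 0.835, 0.55, -0.0]
wrist_force: [-0.2, 1.1, -0.6]
opening: 0.0467
finger_force: 0.0
t 2.98 grasp jig mm [ 73.5 -41.7 237.5] shift cm [ 0.37  0.15 15.55] yaw -0.58 tilt [-0.001  0.    -1.   ] F [-0.2  1.1 -0.6] open 0.0467 ff 0.0
```

View pics/c3.png

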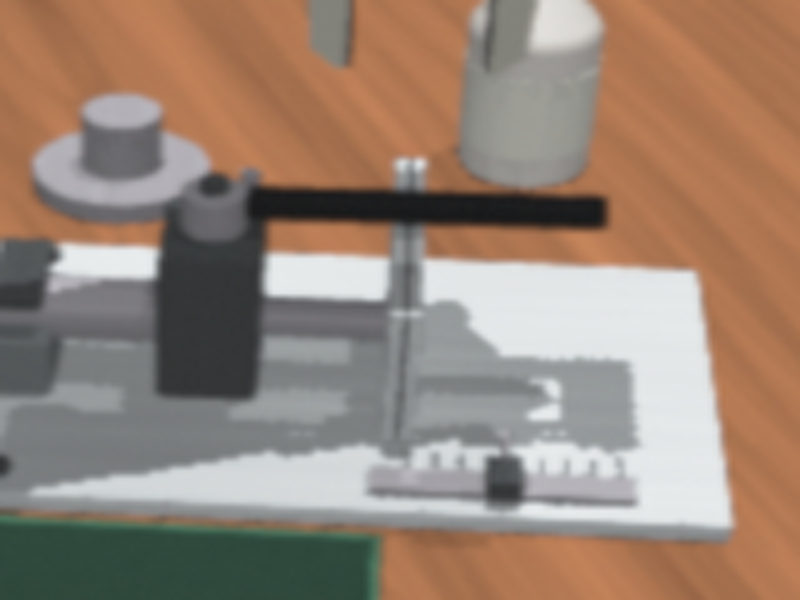

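The side view now shows it all. The plate's end face has its scribed line from about (361.2,298.8) down to (359.6,331), the pointer tip is at about (380.6,328.8), and the lever lies above the plate with no obstruction around it. I'll convert those pixels to the draw length.

```bash
python3 - <<'E'
from h import *
p=np.load('jig.npy'); d=load('side1'); t=load('top1')
P=proj(d,jig2w(p,[[.075,-.065,.098],[.075,-.065,.032],[.115,-.067,.032],[.15,0,.118]])); print(P.round(1), 'px/mm',(P[2]-P[1])/40)
for n,u,z in [('end top',(361.2,298.75),.098),('end z32',(359.9,327.5),.032),('tip',(380.6,328.75),.032),('tip0',(381.3,328.7),.032)]: print(n,w2jig(p,atz(d,*u,z)).round(4))
# tip & plate end intersecting vertical planes y=-.067/-.065 instead
def aty(d,u,v,y):
    o,r=ray(d,u,v); a=w2jig(p,o); b=w2jig(p,o+r); k=(y-a[1])/(b[1]-a[1]); return a+k*(b-a)
print('plane',aty(d,361.2,298.75,-.065),aty(d,359.9,327.5,-.065),aty(d,380.6,328.75,-.067),aty(d,381.3,328.7,-.067))
im=np.hstack([cv2.resize(d['image'][292:346,350:395],None,fx=8,fy=10,interpolation=cv2.INTER_CUBIC),cv2.resize(t['image'][175:229,395:445],None,fx=8,fy=10,interpolation=cv2.INTER_CUBIC)])
cv2.imwrite('pics/c4.png',im[:,:,::-1]); print(im.shape)
print('foot_top tri (y end): z?',tri([(d,361.2,298.75),(t,420.5,211)]))
E
```

```text
[[360.1 296.4]
 [358.4 324.6]
 [379.7 326.4]
 [400.6 269.3]] px/mm [0.53315499 0.04549604]
end top [ 0.0771 -0.072   0.098 ]
end z32 [ 0.078  -0.0733  0.032 ]
tip [ 0.1166 -0.0737  0.032 ]
tip0 [ 0.1179 -0.0735  0.032 ]
plane [ 0.07729801 -0.065       0.09275652] [ 0.07825022 -0.065       0.02508938] [ 0.11710183 -0.067       0.02640128] [ 0.11840086 -0.067       0.02661241]
(540, 760, 3)
foot_top tri (y end): z? [ 0.51002571 -0.14679723  0.09231313]
```

View pics/c4.png

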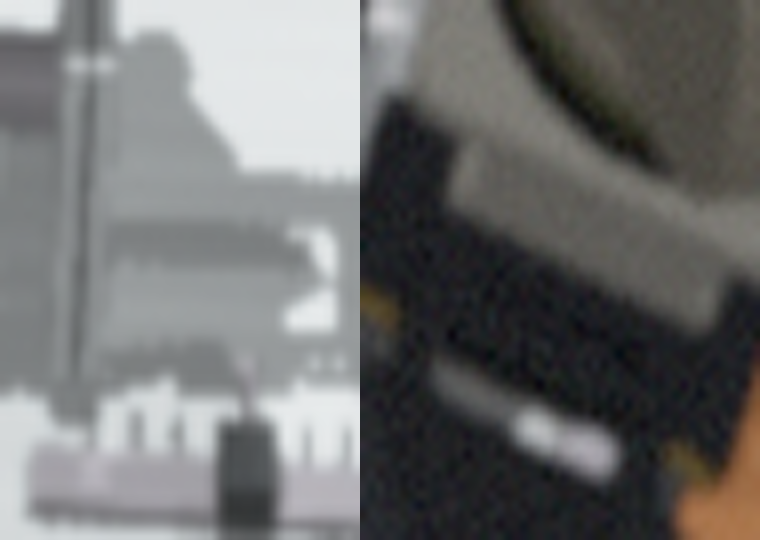

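The enlarged side view gives the scribed line at u≈359.5 (row 328) and the tip at u≈380.7, so the draw is about 40 mm. Now I descend and grip.

```bash
python3 -m pendant '[{"slide":[0.4,0.15,1],"yaw":-0.6},{"slide":[0,0,3],"yaw":0},{"slide":[0,0,3],"yaw":0},{"slide":[0,0,3],"yaw":0},{"slide":[0,0,3],"yaw":0},{"slide":[0,0,1.5],"yaw":0},{"slide":[0,0,1],"yaw":0},{"slide":[0,0,0],"yaw":0},{"slide":[0,0,0],"yaw":0}]' 0.5 && python3 -m pendant '[{"slide":[0,0,0],"yaw":0},{"slide":[0,0,0],"yaw":0},{"slide":[0,0,0],"yaw":0},{"slide":[0,0,0],"yaw":0},{"slide":[0,0,0],"yaw":0},{"slide":[0,0,0],"yaw":0}]' 0 20 ; python3 - <<'E'
from h import *
delta(.115,-.038,.082)
E
```

```text
clock: 4.2
position: [0.5208, -0.1212, 0.2504]
tcp_rot: [0.0, 0.832, 0.555, 0.0]
wrist_force: [0.7, 0.3, 0.5]
opening: 0.0465
finger_force: 0.0
clock: 4.95
position: [0.5212, -0.1215, 0.2498]
tcp_rot: [0.001, 0.832, 0.555, 0.001]
wrist_force: [3.9, -2.7, -0.8]
opening: 0.012
finger_force: 20.0
t 4.95 grasp jig mm [ 76.2 -37.4  82.8] shift cm [-0.06  3.88  0.09] yaw 0.07 tilt [ 0.001 -0.    -1.   ] F [ 3.9 -2.7 -0.8] open 0.012 ff 20.0
```

Gripped on 12 mm of plate with the leg at 0, grasp point reading jig x = 76.2. Now I draw it out about 40 mm.

```bash
python3 -m pendant '[{"slide":[0,0.5,0],"yaw":0},{"slide":[0,0.6,0],"yaw":0},{"slide":[0,0.6,0],"yaw":0},{"slide":[0,0.6,0],"yaw":0},{"slide":[0,0.6,0],"yaw":0},{"slide":[0,0.6,0],"yaw":0},{"slide":[0,0.4,0],"yaw":0},{"slide":[0,0,0],"yaw":0},{"slide":[0,0,0],"yaw":0},{"slide":[0,0,0],"yaw":0},{"slide":[0,0,0],"yaw":0}]' ; python3 - <<'E'
from h import *
delta(.1162,-.038,.082)
d=shot('side','side2')
a=d['image'][280:346,340:405]
cv2.imwrite('pics/c5.png',cv2.resize(a,None,fx=10,fy=9,interpolation=cv2.INTER_CUBIC)[:,:,::-1])
E
```

```text
clock: 6.32
position: [0.5554, -0.1357, 0.2498]
tcp_rot: [-0.001, 0.832, 0.555, -0.001]
wrist_force: [-3.6, 1.5, 7.4]
opening: 0.0119
finger_force: 20.0
t 6.33 grasp jig mm [112.5 -37.6  82.8] shift cm [-0.04  0.37  0.08] yaw 0.11 tilt [-0.003  0.    -1.   ] F [-3.6  1.5  7.4] open 0.0119 ff 20.0
```

View pics/c5.png

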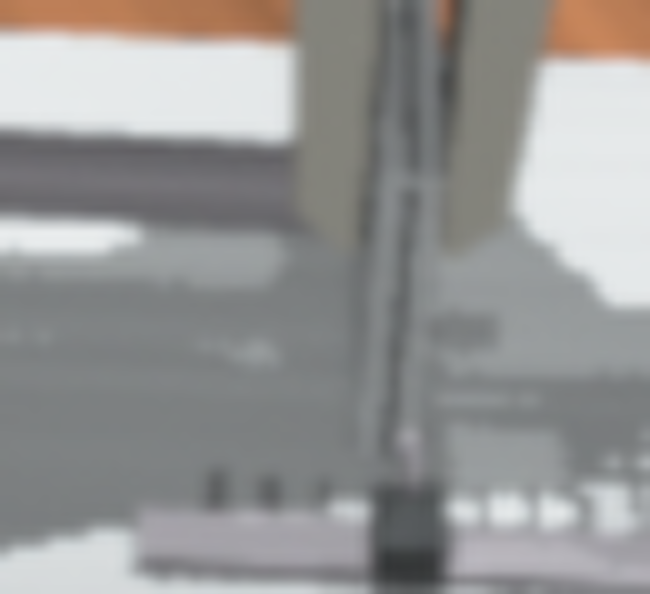

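The line is nearly in line with the pointer. It is at about px (379.3,328) and the tip is at (380.6,328), so it's slightly short. I'll measure both to sub-pixel.

```bash
python3 - <<'E'
from h import *
p=np.load('jig.npy')
for n,u0,w in(('side1',360,(302,326)),('side2',380,(306,324))):
    d=load(n); g=cv2.cvtColor(d['image'],cv2.COLOR_RGB2GRAY).astype(float)
    vs=[];us=[]
    for v in range(*w):
        uc=u0+ (314-v)*.055; us0=np.arange(int(round(uc))-2,int(round(uc))+3); r=g[v,us0]; wt=np.clip(np.sort(r)[-2]-r,0,None)
        if wt.sum()>0: vs.append(v);us.append((wt*us0).sum()/wt.sum())
    k=np.polyfit(vs,us,1); k=np.polyfit(np.array(vs)[abs(np.polyval(k,vs)-us)<.5],np.array(us)[abs(np.polyval(k,vs)-us)<.5],1)
    print(n,'slope',k[0],'u@314',np.polyval(k,314),'u@327',np.polyval(k,327), 'std',np.std(np.polyval(k,vs)-us))
    print(g[322:337,374:388].astype(int))
for x in(.075,.1125,.115):
    a=proj(d,jig2w(p,[[x,-.065,.032],[x,-.067,.032],[x,-.065,.098],[x+.001,-.065,.06],[x,-.065,.06]])); print(x,a.round(2).tolist())
E
```

```text
side1 slope -0.0609649892616638 u@314 359.84083498736004 u@327 359.0482901269584 std 0.07364459076807135
[[159 158 158 158 157 157 157 156 156 155 157 168 187 204]
 [159 159 159 159 158 158 158 158 158 158 162 186 220 228]
 [157 156 156 157 157 157 158 158 158 158 162 184 216 222]
 [147 147 148 149 153 155 155 155 155 155 156 163 175 178]
 [130 131 131 136 146 152 154 154 153 153 153 153 154 155]
 [125 125 125 128 138 152 159 158 150 152 153 153 153 154]
 [125 124 125 125 132 149 162 161 147 151 153 153 155 159]
 [125 125 125 125 128 135 147 153 148 151 153 156 164 174]
 [131 131 132 131 130 129 134 148 152 158 160 164 184 208]
 [163 163 162 161 159 150 137 155 172 186 190 193 209 225]
 [207 207 205 201 196 185 150 163 195 217 224 226 229 231]
 [216 215 209 190 180 178 143 144 169 198 221 231 232 231]
 [215 214 194 145 118 118 105 109 121 145 188 226 231 225]
 [215 213 189 123  82  81  83  88  93 110 167 223 230 218]
 [208 207 184 120  80  78  80  82  86 102 156 216 227 215]]
side2 slope -0.08249518227702625 u@314 379.47990326739 u@327 378.40746589778865 std 0.07503481955994978
[[126
[... 471 characters left out ...]
6 126 129 123 110 115 129 141 129 125 134 148 154 155]
 [127 126 125 123 118 116 123 138 129 125 132 144 154 155]
 [128 128 126 123 120 118 120 134 124 122 132 146 156 157]
 [127 127 123 115 107 109 110 119 109 109 124 143 154 155]
 [131 131 122 101  88  87  91  98  93  96 120 150 159 153]
 [160 158 142 102  80  81  85  87  84  91 130 175 185 174]
 [196 195 174 115  82  84  88  88  86  97 147 204 217 204]]
0.075 [[358.35, 324.56], [358.34, 325.24], [360.08, 296.38], [359.61, 312.85], [359.07, 312.82]]
0.1125 [[378.33, 325.62], [378.34, 326.31], [380.69, 297.44], [379.85, 313.91], [379.31, 313.88]]
0.115 [[379.66, 325.69], [379.68, 326.38], [382.07, 297.51], [381.2, 313.98], [380.66, 313.95]]
```

Sub-pixel: line u=378.45 and tip u=380.5 at the same height, a gap of 2.05 px, or 3.85 mm. I draw out that much more.

```bash
cat >> h.py <<'E'
def line(name,du=0):
    d=shot('side',name); g=cv2.cvtColor(d['image'],cv2.COLOR_RGB2GRAY).astype(float); vs=[];us=[]
    for v in range(306,323):
        uc=381.4+du+(314-v)*.083; a=np.arange(int(round(uc))-2,int(round(uc))+3); r=g[v,a]; wt=np.clip(np.sort(r)[-2]-r,0,None)
        vs.append(v);us.append((wt*a).sum()/max(wt.sum(),1e-6))
    vs=np.array(vs);us=np.array(us);k=np.polyfit(vs,us,1);ok=abs(np.polyval(k,vs)-us)<.5;k=np.polyfit(vs[ok],us[ok],1)
    print('line u@326.3',np.polyval(k,326.3).round(2),'slope',k[0].round(3),'std',np.std(np.polyval(k,vs)-us).round(2)); print(g[325:331,376:386].astype(int))
E
python3 -m pendant '[{"slide":[0,0.2,0],"yaw":0},{"slide":[0,0.18,0],"yaw":0},{"slide":[0,0,0],"yaw":0},{"slide":[0,0,0],"yaw":0},{"slide":[0,0,0],"yaw":0},{"slide":[0,0,0],"yaw":0},{"slide":[0,0,0],"yaw":0},{"slide":[0,0,0],"yaw":0}]' ; python3 - <<'E'
from h import *
delta(.1162,-.038,.082)
line('side3')
a=load('side3')['image'][230:346,330:420]
cv2.imwrite('pics/c6.png',cv2.resize(a,None,fx=6,fy=5,interpolation=cv2.INTER_CUBIC)[:,:,::-1])
E
```

```text
clock: 7.38
position: [0.5589, -0.1371, 0.2498]
tcp_rot: [-0.001, 0.832, 0.555, -0.001]
wrist_force: [-3.6, -0.0, 7.2]
opening: 0.0121
finger_force: 20.0
t 7.38 grasp jig mm [116.2 -37.6  82.8] shift cm [-0.04 -0.    0.08] yaw 0.12 tilt [-0.003  0.    -1.   ] F [-3.6 -0.   7.2] open 0.0121 ff 20.0
line u@326.3 380.52 slope -0.083 std 0.06
[[124 126 134 130 111 104 129 134 126 126]
 [123 125 135 131 112 108 130 134 125 124]
 [122 123 134 136 132 129 132 133 123 123]
 [122 122 135 145 154 152 136 132 124 124]
 [123 123 133 140 146 150 139 135 127 125]
 [126 125 129 129 132 144 138 135 128 127]]
```

View pics/c6.png

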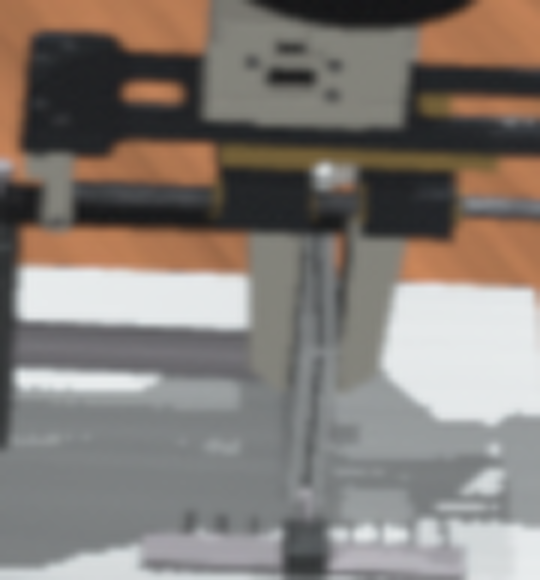

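The scribed line is at u=380.52 and the tip is at 380.5: at the mark. I ease the grip and slide along the plate towards +y (tool +x), checking halfway.

```bash
python3 -m pendant '[{"slide":[0,0,0],"yaw":0},{"slide":[0,0,0],"yaw":0},{"slide":[0.3,0,0],"yaw":0},{"slide":[0.4,0,0],"yaw":0},{"slide":[0.4,0,0],"yaw":0},{"slide":[0.4,0,0],"yaw":0},{"slide":[0.4,0,0],"yaw":0},{"slide":[0.4,0,0],"yaw":0},{"slide":[0.4,0,0],"yaw":0},{"slide":[0.3,0,0],"yaw":0},{"slide":[0,0,0],"yaw":0},{"slide":[0,0,0],"yaw":0}]' - 12; python3 - <<'E'
from h import *
delta(.1162,.027,.082)
line('side4')
E
```

```text
clock: 8.93
position: [0.5676, -0.1137, 0.2485]
tcp_rot: [-0.001, 0.833, 0.554, -0.006]
wrist_force: [-10.6, -13.3, 1.9]
opening: 0.0121
finger_force: 13.1
t 8.93 grasp jig mm [114.3 -13.9  81.5] shift cm [ 4.09  0.18 -0.09] yaw -0.11 tilt [-0.011 -0.005 -1.   ] F [-10.6 -13.3   1.9] open 0.0121 ff 13.1
line u@326.3 379.55 slope -0.077 std 0.1
[[128 140 136 113 109 136 140 132 132 142]
 [126 139 136 117 116 139 147 151 162 175]
 [132 138 135 121 130 151 160 186 206 218]
 [145 139 134 123 147 167 170 201 215 222]
 [151 139 130 116 139 165 175 205 215 220]
 [151 135 126 112 130 164 179 208 215 217]]
```

The sideways drag (about 16 N) deflected the arm and let the leg back about 1.8 mm. I correct that first, then go on in shorter stages.

```bash
python3 -m pendant '[{"slide":[0,0.19,-0.1],"yaw":0},{"slide":[0,0,0],"yaw":0},{"slide":[0,0,0],"yaw":0},{"slide":[0.1,0,0],"yaw":0},{"slide":[0.2,0,0],"yaw":0},{"slide":[0.2,0,0],"yaw":0},{"slide":[0.2,0,0],"yaw":0},{"slide":[0.2,0,0],"yaw":0},{"slide":[0,0,0],"yaw":0}]'; python3 - <<'E'
from h import *
delta(.1162,.027,.082)
line('side5')
E
```

```text
clock: 10.1
position: [0.5719, -0.1064, 0.2488]
tcp_rot: [-0.002, 0.833, 0.554, -0.007]
wrist_force: [-13.0, -14.8, -1.5]
opening: 0.012
finger_force: 12.6
t 10.1 grasp jig mm [115.   -5.9  81.8] shift cm [ 3.29  0.11 -0.05] yaw -0.12 tilt [-0.014 -0.005 -1.   ] F [-13.  -14.8  -1.5] open 0.012 ff 12.6
line u@326.3 379.81 slope -0.082 std 0.06
[[131 131 139 128 112 136 151 173 202 218]
 [143 134 140 128 113 137 152 177 206 215]
 [149 137 141 133 126 148 155 181 207 214]
 [154 142 141 135 141 162 158 184 209 214]
 [167 148 137 124 134 161 164 191 211 214]
 [180 149 132 119 130 159 169 198 214 216]]
```

```bash
python3 -m pendant '[{"slide":[0,0.12,0],"yaw":0},{"slide":[0,0,0],"yaw":0},{"slide":[0.2,0.02,0],"yaw":0},{"slide":[0.2,0.02,0],"yaw":0},{"slide":[0.2,0.02,0],"yaw":0},{"slide":[0.2,0.02,0],"yaw":0},{"slide":[0.2,0.02,0],"yaw":0},{"slide":[0.2,0.02,0],"yaw":0},{"slide":[0,0,0],"yaw":0}]'; python3 - <<'E'
from h import *
delta(.1162,.027,.082)
line('side6')
E
```

```text
clock: 11.28
position: [0.5787, -0.0963, 0.2489]
tcp_rot: [-0.002, 0.833, 0.554, -0.008]
wrist_force: [-12.9, -14.8, -0.7]
opening: 0.012
finger_force: 12.5
t 11.28 grasp jig mm [117.5   6.1  81.9] shift cm [ 2.09 -0.13 -0.03] yaw -0.12 tilt [-0.014 -0.006 -1.   ] F [-12.9 -14.8  -0.7] open 0.012 ff 12.5
line u@326.3 380.91 slope -0.089 std 0.22
[[201 161 133 137 129 109 123 146 174 206]
 [209 185 145 139 130 110 125 147 174 205]
 [213 192 150 143 143 130 134 149 176 207]
 [209 184 149 149 160 157 142 151 179 211]
 [205 175 145 144 155 161 148 155 188 218]
 [213 190 150 134 143 159 151 166 204 226]]
```

```bash
python3 -m pendant '[{"slide":[0.1,-0.08,0],"yaw":0},{"slide":[0.2,0,0],"yaw":0},{"slide":[0.2,0,0],"yaw":0},{"slide":[0.2,0,0],"yaw":0},{"slide":[0.2,0,0],"yaw":0},{"slide":[0.2,0,0],"yaw":0},{"slide":[0.2,0,0],"yaw":0},{"slide":[0,0,0],"yaw":0}]'; python3 - <<'E'
from h import *
delta(.1162,.027,.082)
line('side7'); shot('top','top7')
a=load('top7')['image'][130:250,340:460]; b=load('side7')['image'][200:345,280:430]
cv2.imwrite('pics/c7.png',np.hstack([cv2.resize(a,(400,500)),cv2.resize(b,(400,500))])[:,:,::-1])
E
```

```text
clock: 12.32
position: [0.5832, -0.0842, 0.2489]
tcp_rot: [-0.001, 0.833, 0.554, -0.007]
wrist_force: [-12.1, -14.7, -0.5]
opening: 0.0118
finger_force: 12.7
t 12.32 grasp jig mm [117.1  19.   81.9] shift cm [ 0.8  -0.09 -0.01] yaw -0.12 tilt [-0.014 -0.006 -1.   ] F [-12.1 -14.7  -0.5] open 0.0118 ff 12.7
line u@326.3 380.74 slope -0.091 std 0.21
[[197 155 134 138 128 110 134 154 189 224]
 [200 166 142 140 130 115 136 155 191 224]
 [201 169 144 144 142 132 138 156 193 225]
 [205 177 151 150 159 157 143 160 198 226]
 [199 164 146 145 155 162 149 166 205 227]
 [202 166 143 135 142 159 154 176 217 230]]
```

View pics/c7.png

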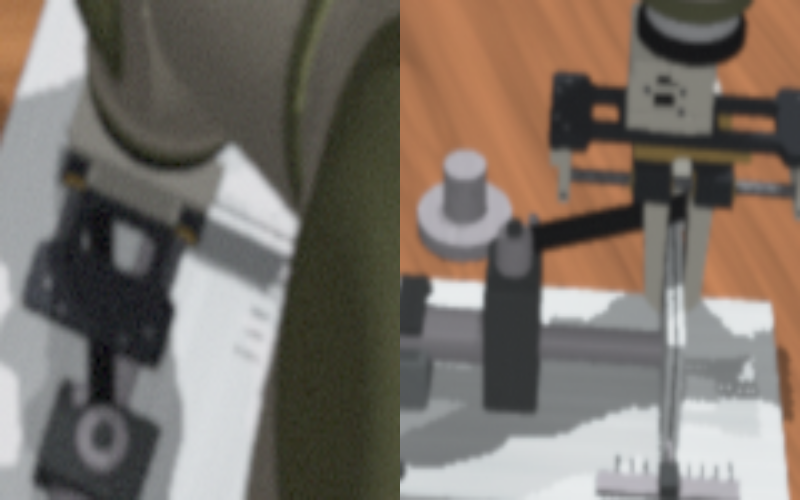

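The lever is swinging over, pushed by the fingers, and the line is still at the pointer. I keep going to the stop and watch for the force to rise.

```bash
python3 -m pendant '[{"slide":[0.2,-0.04,0],"yaw":0},{"slide":[0.2,0,0],"yaw":0},{"slide":[0.2,0,0],"yaw":0},{"slide":[0.2,0,0],"yaw":0},{"slide":[0,0,0],"yaw":0},{"slide":[0,0,0],"yaw":0}]'; python3 - <<'E'
from h import *
delta(.1162,.03,.082)
line('side8')
E
```

```text
clock: 13.18
position: [0.5851, -0.0789, 0.2489]
tcp_rot: [-0.001, 0.833, 0.553, -0.009]
wrist_force: [-14.7, -23.0, 2.3]
opening: 0.012
finger_force: 17.4
t 13.18 grasp jig mm [116.6  24.1  81.9] shift cm [ 0.59 -0.04 -0.02] yaw -0.21 tilt [-0.016 -0.009 -1.   ] F [-14.7 -23.    2.3] open 0.012 ff 17.4
line u@326.3 380.59 slope -0.084 std 0.05
[[195 153 140 138 123 111 138 162 199 227]
 [196 160 144 136 118 111 138 165 203 226]
 [194 152 144 142 137 132 141 169 210 228]
 [193 148 141 150 162 162 147 169 211 228]
 [194 150 140 145 156 163 151 173 215 229]
 [200 163 139 133 142 159 154 182 222 231]]
```

Force has jumped and the grip moved only 5 of the 8 mm, so it looks like the stop. I'll confirm with a small extra push and a picture.

```bash
python3 -m pendant '[{"slide":[0.1,0,0],"yaw":0},{"slide":[0.1,0,0],"yaw":0},{"slide":[0,0,0],"yaw":0},{"slide":[0,0,0],"yaw":0},{"slide":[0,0,0],"yaw":0}]'; python3 - <<'E'
from h import *
delta(.1162,.03,.082)
line('side9'); p=np.load('jig.npy'); d=load('side9')
b=d['image'][225:345,330:430].copy(); b=cv2.resize(b,None,fx=6,fy=5,interpolation=cv2.INTER_CUBIC)
for a in (.36,.42):
    c,s=np.cos(a),np.sin(a)
    q=proj(d,jig2w(p,[[.15*c-k*s,.15*s+k*c,.111+h] for k,h in((-.007,.007),(-.007,-.007),(.007,-.007),(.007,.007))])); print(a,q.round(1).tolist())
cv2.imwrite('pics/c8.png',b[:,:,::-1])
E
```

```text
clock: 13.85
position: [0.5853, -0.0784, 0.2489]
tcp_rot: [-0.0, 0.833, 0.553, -0.01]
wrist_force: [-16.4, -26.9, 3.7]
opening: 0.0121
finger_force: 19.3
t 13.85 grasp jig mm [116.5  24.2  81.9] shift cm [ 0.58 -0.04 -0.02] yaw -0.28 tilt [-0.017 -0.011 -1.   ] F [-16.4 -26.9   3.7] open 0.0121 ff 19.3
line u@326.3 380.49 slope -0.089 std 0.06
[[183 143 139 138 123 111 138 164 202 227]
 [170 139 141 137 119 113 138 165 203 226]
 [185 144 141 143 138 135 141 169 210 227]
 [191 146 140 150 162 163 147 168 211 227]
 [194 149 139 145 156 163 151 173 215 229]
 [200 162 139 134 142 159 155 183 223 231]]
0.36 [[395.9, 255.8], [395.3, 261.8], [392.5, 258.0], [393.1, 252.1]]
0.42 [[394.1, 253.4], [393.6, 259.3], [390.5, 255.7], [391.0, 249.8]]
```

View pics/c8.png

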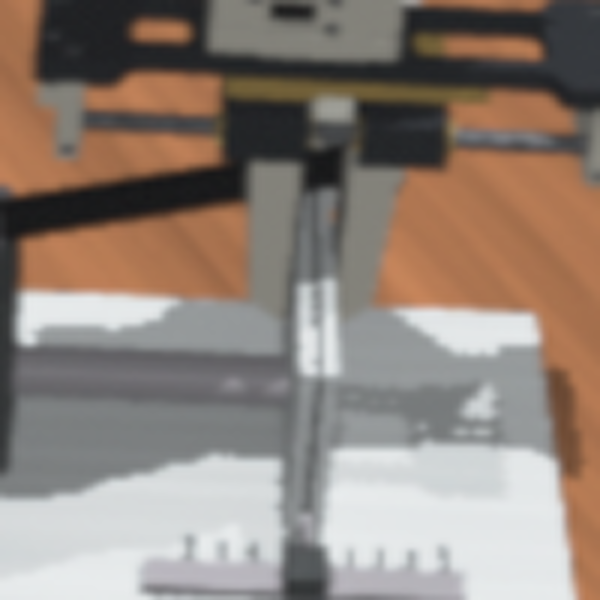

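The lever is over and no longer moves (2 mm commanded, 0.1 mm moved), and the line is at 380.49 against the tip at 380.5. One numeric check of the lever angle from its edges in this image.

```bash
python3 - <<'E'
from h import *
p=np.load('jig.npy')
def edges(d,u):
    g=d['image'].max(2).astype(int); v=np.where(g[245:285,u]<50)[0]+245; return v.min(),v.max()
d0=load('side1'); d=load('side9')
for a in(0,.03,.3,.36,.39,.42,.45):
    c,s=np.cos(a),np.sin(a); r=np.linspace(.02,.15,200); out=[]
    for h in(.118,.104):
        q=proj(d,jig2w(p,np.c_[r*c+.007*s,r*s-.007*c,h+0*r])); out.append(np.interp([345,355,365],q[:,0],q[:,1]).round(1))
    print(a,out)
print('seen open',[edges(d0,u) for u in(345,355,365)],'now',[edges(d,u) for u in(345,355,365)])
E
```

```text
0 [array([268.6, 269.1, 269.6]), array([274.7, 275.2, 275.7])]
0.03 [array([268.2, 268.5, 268.9]), array([274.3, 274.6, 275. ])]
0.3 [array([264.7, 263.4, 262.2]), array([270.7, 269.4, 268.2])]
0.36 [array([263.8, 262.3, 260.7]), array([269.8, 268.2, 266.6])]
0.39 [array([263.4, 261.7, 259.9]), array([269.4, 267.6, 265.8])]
0.42 [array([263. , 261. , 259.1]), array([269., 267., 265.])]
0.45 [array([262.6, 260.4, 258.3]), array([268.5, 266.4, 264.2])]
seen open [(np.int64(268), np.int64(273)), (np.int64(268), np.int64(274)), (np.int64(269), np.int64(274))] now [(np.int64(263), np.int64(268)), (np.int64(261), np.int64(266)), (np.int64(259), np.int64(264))]
```

The edges match 0.42 rad, so the lever is closed. Leg at the mark and still held, so I hand in.

```bash
python3 -c "
from bench import robot
print(robot.finish_job())"
```

```text
the job is handed in; nothing more can be done
None
```

I handed the job in with the leg still gripped at the pointer mark and the lever closed at its stop (edges fit 0.42 rad); during the sideways slide the leg slipped back up to about 1.8 mm and overshot by under 1 mm before I corrected it.

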